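Start the board tester

TASK

Start the board tester on the bench: first switch it on by pushing down the raised end of its rocker, then press the square key all the way in (it stays down by itself), and last press the round key fully down, hold it down for two seconds and let it come up again. Do not press the long bar-shaped key, press nothing out of turn, and leave the circuit board on the tester and the things lying beside it where they are; nothing is to be gripped or picked up.

Things in the scene. Friction and masses are not known exactly. Their poses are not given: they have to be found in the camera images.
- tester: Flat grey board tester, 165 (x) x 256 (y) x 18 mm, fixed on the bench; origin at its underside's centre, x away from the robot at yaw 0, y left. On its near half (x -43 mm) is a row of four black control modules, 60 mm apart, turned like the tester, their order varying: rocker, square key, round key, bar key (all off-white). On its far half a circuit board lies in a low nest.
- rocker_press (a point): Push spot on top of the rocker's near (-x) arm, 18 mm from its pivot line (parallel to the tester's y). The rocker is a shallow V, 52 mm (x) x 24 mm. Off: far arm level, 48 mm above the bench, near arm sloping up to the robot at 0.4 rad, this spot 55 mm high, outer edge 58 mm. On: near arm level, spot 48 mm high. Point moves with the rocker. Its black module: 74 x 58 mm, top 40 mm above the bench.
- rocker (a joint): Angle of the rocker: about 0 (at most 0.04) off, 0.4 rad fully on. It stays where it is left; about 1.5 to 2 N on the near arm turns it.
- square_key_top (a point): Centre of the top of the square key, 26 x 26 mm, 54 mm above the bench when up (14 mm above its module), 48 mm when fully in. Axes as the tester. Its black module: 74 x 58 mm, top 40 mm above the bench.
- square_key (a joint): Travel of the square key straight down: 0 up, 0.006 m fully in. Slides at about 3 N and stays where it is left.
- round_key_top (a point): Centre of the top of the round key, 28 mm in diameter, 54 mm above the bench when up (14 mm above its module), 48 mm when fully down. Axes as the tester. Its black module: 74 x 58 mm, top 40 mm above the bench.
- round_key (a joint): Travel of the round key straight down: 0 up, 0.006 m fully down. A spring returns it: 1.5 N to start, 5 N fully down.
- bar_key_top (a point): Centre of the top of the long bar key, which is not to be pressed: 48 mm along the tester's x, 16 mm wide, 54 mm above the bench (14 mm above its module), sprung like the round key. Its black module: 74 x 58 mm, top 40 mm above the bench.
- bar_key (a joint): Travel of the bar key straight down: 0 up, 0.006 m fully down.
- board: Loose green circuit board with a white relay, 100 x 75 x 15 mm, lying in the nest on the tester's far half; origin at the centre of its underside, about 20 mm above the bench. Leave alone.
- tin: Loose small round white tin, 47 mm across, 20 mm high, on the bench to the right of the tester; origin at the centre of its underside. Leave alone.
- pen: Loose marker pen, 127 x 10 x 9 mm, lying on the bench along the near edge of the tester; origin at the centre of its underside. Leave alone.
- battery: Loose flat black battery, 85 x 44 x 5 mm, on the bench to the right of the tester; origin at the centre of its underside. Leave alone.

How it is judged:
By the outcome, as a careful person would: the job done as asked, in the order asked, and still so for the second after the job is handed in, with the robot touching nothing.
It also fails if it takes over 48 s, if anything falls off the work surface, if the arm or the gripper's body presses on something with over 40 N, if the wrist force passes 120 N, or if a joint passes its speed limit or range.

ROBOT

A 6-joint arm with a two-finger parallel gripper is mounted at the origin on a cart in front of the work surface, level with it; the furniture and walls round the work are solid. World frame = base frame: x ahead of the robot, y to its left, z up, the work surface at z = 0. Lengths are in m, angles in degrees, forces in N, time in s.
With the tool pointing down it reaches from about 0.275 to 0.825 m from the base axis. Payload 5.2 kg.
Tool frame: the origin (TCP) lies midway between the tips of the shut fingers; the grasp point (between the pads) lies 19 mm behind it; z points along the fingers, y is the line along which they close (so a half turn about z gives the same grasp; the last joint's range is limited). The gripper opens to 93 mm and grips with 3 to 60 N. Pads are 15 mm wide; open, the fingers measure 128 mm over their backs; the gripper's body (75 mm by 188 mm) begins 65 mm behind the grasp point.
Start: joints at [51.921, 14.817, 87.949, -0, 77.235, -11.62], TCP at [0.245, 0.492, 0.219] pointing down, gripper open.
Joint ranges: [-179.93, 179.93], [-52.35, 119.4], [10.71, 147.94], [-69.91, 249.91], [12.55, 155.21], [-178.61, 178.61]. Speed limits (degrees/s): [147.25, 147.25, 180, 180, 180, 180].

INTERFACE

Orientations are given as a 3x3 rotation matrix whose columns are the frame's x, y, z axes.
In Python, from rig import telemetry, optics, job_done gives the robot as it stands.
- The arm moves only by the tool drive_tool, never from a script. Its argument "rows" is text: rows parted by semicolons, each of 7 numbers parted by spaces: the closure, from 0 (fully open) to 1 (shut), then the shift along the tool's x, y, z in cm, then the turn, a rotation vector about the tool's x, y, z in rad. In form: hand tx ty tz ax ay az; .... A call has exactly 8 rows; each row shifts and turns the commanded pose from where the row before left it, along the tool's axes as they then stand; what a row does not reach is not made up. A row lasts 1/10 s, in which the tool goes at most 50 mm and 8.59 degrees, less where a joint would pass 70% of its speed; a pose out of reach is approached as far as the arm can. A call is refused whole if a number of a shift passes 5 or a number of a turn 0.15, either way. A call with a gripper value outside its range is refused whole. The fingers move at their own pace and stop on an object; "force" is the grip in N (left out, the last holds). Time passes only in rows, so rows that do not move let the fingers close, or fill a call up. It gives the time, the measured TCP pose, the force, the opening and the grip force at its end, in the units of the state.
- telemetry.get_state(): the state, without advancing time (a new reading comes with each control period).
- optics.get_image(name): name is "side" or "top" or "wrist"; returns a dict with "frame" (420x560x3 uint8, red, green, blue), "intrinsics" (3x3 intrinsics, pixels), "cam_to_world" (4x4, takes a point from camera to world coordinates); the wrist camera has in their place "T_tool_cam" (4x4, takes a point from camera to tool coordinates, whose origin is the TCP and whose axes are the flange's). Camera axes: x right, y up, looking along -z (the intrinsics and any distortion apply to the point x, -y, -z); pixel columns grow to the right and rows downward; lengths in m; the calibration is good to about 2 mm. A picture is of the moment at which its call begins: read the wrist's pose just before it. There is no depth.
- job_done(): hands the job in; it is judged then, once.
The state is a dict: "clock": time; "joint_pos": joint angles; "joint_vel": joint speeds; "effort": joint torques, N m; "tcp_pos": TCP position; "ee_rot": TCP orientation; "ft_force": force on the tool from outside, world axes, zero at the start; "wrist_torque": the same for the moment, N m; "opening": opening from 0.0 (shut) to 1.0 (fully open); "grasp_force": force on a finger pad.
Only numpy, scipy, OpenCV 4.12 (cv2) and the standard library are available. Lean on these libraries where they do the work, as an engineer would, in place of code of your own. Each camera call takes 0.05 s, during which the arm holds its last target. There are 200 camera calls.

## Working session

There is one attempt and no reset: what is moved stays moved. The work goes in short steps, Python scripts to look and compute and a tool call to move; the robot and the scene stay as the last step left them, time stands still between calls to the robot, and variables do not carry over. Pictures are saved under pics/ and viewed, at most 10 in all, crops included, and the job is handed in when it is done.

Besides the shell and the picture viewer there is one more tool, called after "Call:" as name(argument=value, ...), one argument or row to a line, values as JSON. drive_tool: Moves the arm, as the interface text tells. Its arguments: {"type":"object","properties":{"rows":{"type":"string"},"force":{"type":"number"}},"required":["rows"]}

```bash
mkdir -p pics; cat > h.py <<'E'
import numpy as np,cv2
from rig import telemetry,optics,job_done
def shot(n,f):
    im=optics.get_image(n);cv2.imwrite(f'pics/{f}.png',im['frame'][:,:,::-1]);np.savez(f'{f}.npz',K=im['intrinsics'],T=im.get('cam_to_world',np.eye(4)));return im
def pix(f,u,v,z):
    d=np.load(f+'.npz');K,T=d['K'],d['T']
    r=np.linalg.inv(K)@[u,v,1];r=T[:3,:3]@[r[0],-r[1],-r[2]];o=T[:3,3]
    return o+r*(z-o[2])/r[2]
E
python3 - <<'E'
from h import *
im=shot('top','t1');print([k for k in im]);print(im['intrinsics'],im['cam_to_world'])
shot('side','s1')
s=telemetry.get_state();print(s)
E
```

```text
['frame', 'intrinsics', 'cam_to_world']
[[542.28449581   0.         277.46704755]
 [  0.         542.28449581 209.91007593]
 [  0.           0.           1.        ]] [[-0.03021919  0.9754894  -0.21796155  0.33862881]
 [-0.99953108 -0.03056977  0.00176422 -0.2311737 ]
 [-0.00494205  0.21791265  0.97595576  0.97064936]
 [ 0.          0.          0.          1.        ]]
{'clock': 0.1, 'joint_pos': array([ 5.19206610e+01,  1.48555178e+01,  8.80037101e+01, -8.03778514e-04,
        7.72356953e+01, -1.16194161e+01]), 'joint_vel': array([-0.04792445, -0.05283673, -0.14459031,  0.00117912, -0.07799018,
       -0.03493483]), 'effort': array([ 1.80403615e-03, -4.38207614e+01, -2.84641099e+01,  7.19505013e-02,
        3.63104220e-02,  2.46975185e-05]), 'tcp_pos': array([0.24473733, 0.49199965, 0.21790446]), 'ee_rot': array([[-8.95247472e-01,  4.45568112e-01, -1.01101689e-03],
       [ 4.45569144e-01,  8.95246567e-01, -1.31253941e-03],
       [ 3.20283687e-04, -1.62552552e-03, -9.99998628e-01]]), 'ft_force': array([ 0.24883102, -0.00426557,  1.12180512]), 'wrist_torque': array([-0.0218701 , -0.07866315,  0.0788185 ]), 'grasp_force': 0.0, 'opening': 0.9997341411970336}
```

View pics/t1.png

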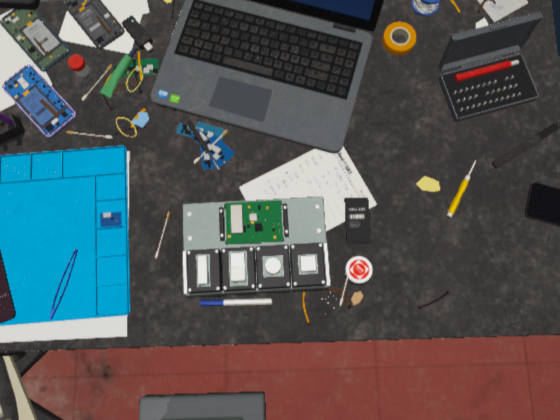

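View pics/s1.png

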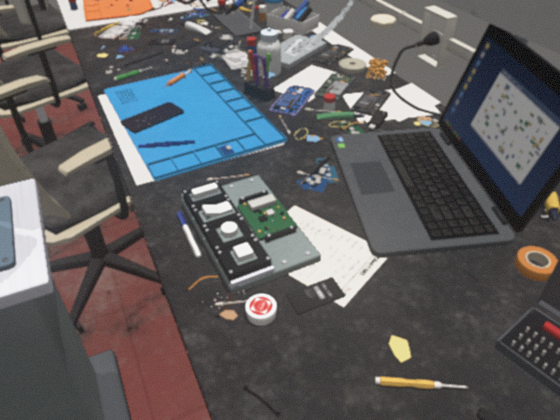

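The tester is at about (255,245) in the top view. From left to right the modules look like bar (203,270), rocker (238,267), round (273,265) and square (308,264). I'll enlarge to confirm.

```bash
python3 - <<'E'
import cv2
a=cv2.resize(cv2.imread('pics/t1.png')[190:310,175:335],None,fx=5,fy=5,interpolation=cv2.INTER_CUBIC);cv2.imwrite('pics/t1c.png',a)
a=cv2.resize(cv2.imread('pics/s1.png')[170:290,170:330],None,fx=5,fy=5,interpolation=cv2.INTER_CUBIC);cv2.imwrite('pics/s1c.png',a)
E
```

```text
(no output)
```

View pics/t1c.png

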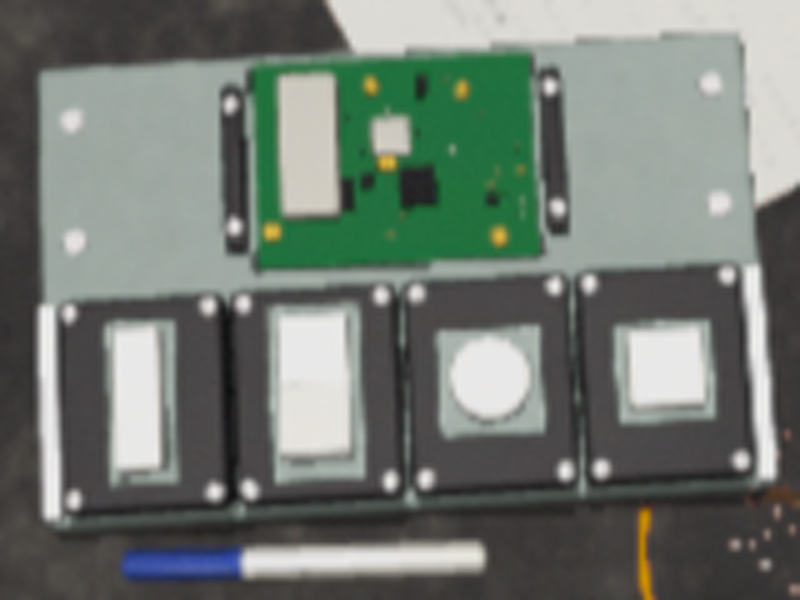

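View pics/s1c.png

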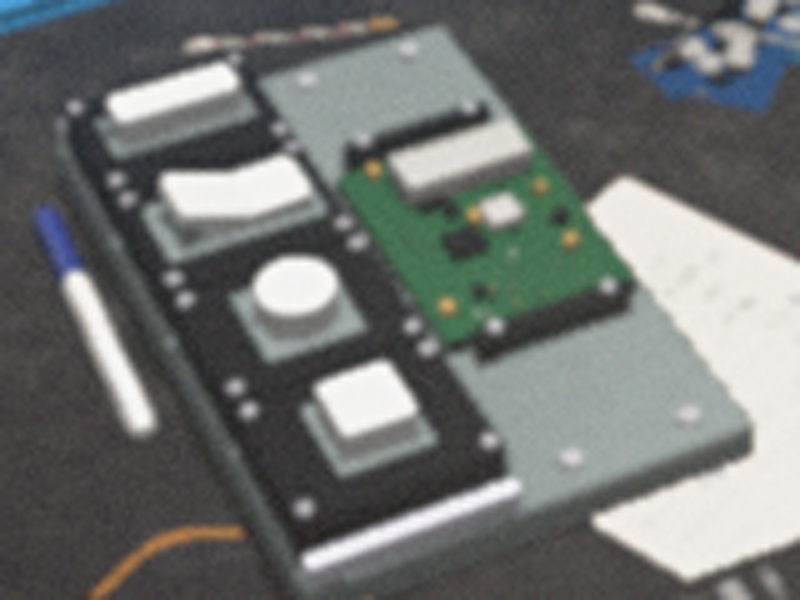

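Bar, rocker, round, square from left to right is confirmed. In the top crop: bar (138,396), rocker crease (315,384) with its near spot about (316,436), round (489,376), square (667,366).

```bash
python3 - <<'E'
from h import *
def P(f,cx,cy,z,ou,ov): return pix(f,ou+(cx+.5)/5-.5,ov+(cy+.5)/5-.5,z)
for n,cx,cy,z in [('bar',138,396,.054),('rockc',315,384,.048),('rock',316,436,.055),('round',489,376,.054),('sq',667,366,.054)]:
    print(n,P('t1',cx,cy,z,175,190).round(4))
for n,cx,cy,z in [('bar',174,92,.054),('rock',193,190,.055),('round',297,285,.054),('sq',366,398,.054)]:
    print('side',n,P('s1',cx,cy,z,170,170).round(4))
E
```

```text
bar [ 0.4453 -0.1024  0.054 ]
rockc [ 0.4482 -0.1619  0.048 ]
rock [ 0.4298 -0.1626  0.055 ]
round [ 0.4484 -0.2214  0.054 ]
sq [ 0.4499 -0.2818  0.054 ]
side bar [ 0.4456 -0.1028  0.054 ]
side rock [ 0.4335 -0.1608  0.055 ]
side round [ 0.4494 -0.2223  0.054 ]
side sq [ 0.4504 -0.2823  0.054 ]
```

Call:
drive_tool(
  rows="1 -2.8 -3.1 0 0 0 0;1 -2.8 -3.1 0 0 0 0;1 -2.8 -3.1 0 0 0 0;1 -2.8 -3.1 0 0 0 0;1 -2.8 -3.1 0 0 0 0;1 -2.8 -3.1 0 0 0 0;1 -2.8 -3.1 0 0 0 0;1 -2.8 -3.1 0 0 0 0",
)

```text
clock: 0.9
tcp_pos: [0.3349, 0.169, 0.2185]
ee_rot: [[-0.895, 0.445, 0.0], [0.445, 0.895, -0.0], [-0.0, -0.0, -1.0]]
ft_force: [1.7, -0.6, 0.8]
opening: 0.362
grasp_force: 0.0
```

Call:
drive_tool(
  rows="1 -2.8 -3.1 0 0 0 0;1 -2.8 -3.1 0 0 0 0;1 -2.8 -3.1 0 0 0 0;1 -2.8 -3.1 0 0 0 0;1 -2.8 -3.1 0 0 0 0;1 -2.8 -3.1 0 0 0 0;1 -2.8 -3.1 0 0 0 0;1 -1.0 -1.0 0 0 0 0",
)

```text
clock: 1.7
tcp_pos: [0.4189, -0.1279, 0.2183]
ee_rot: [[-0.894, 0.448, -0.0], [0.448, 0.894, -0.001], [-0.0, -0.001, -1.0]]
ft_force: [0.3, 0.2, 0.1]
opening: 0.007
grasp_force: 0.0
```

Call:
drive_tool(
  rows="1 0 0 1 0 0 -0.07;1 0 0 1 0 0 -0.07;1 0 0 1 0 0 -0.07;1 0 0 1 0 0 -0.07;1 0 0 1 0 0 -0.07;1 0 0 1 0 0 -0.07;1 0 0 1 0 0 -0.07;1 0 0 0 0 0 0",
)

```text
clock: 2.5
tcp_pos: [0.4172, -0.1231, 0.1474]
ee_rot: [[-1.0, -0.029, -0.003], [-0.029, 1.0, 0.002], [0.003, 0.002, -1.0]]
ft_force: [-0.3, -0.5, 0.1]
opening: 0.005
grasp_force: 0.0
```

```bash
cat > go.py <<'E'
from h import *
import sys
s=telemetry.get_state();R=s['ee_rot'];p=s['tcp_pos']
print(s['clock'],p.round(4),R.round(3).tolist(),'F',s['ft_force'].round(2),'op',round(s['opening'],3))
T=dict(rock=[.430,-.1624,.055],sq=[.4500,-.282,.054],round=[.4487,-.2218,.054])
for k,t in T.items(): print(k,'tool cm',(100*R.T@(np.array(t)-p)).round(2))
E
python3 go.py; python3 -c "
from h import *
im=shot('wrist','w1');print(im['T_tool_cam'])"
```

```text
2.5 [ 0.4172 -0.1231  0.1474] [[-1.0, -0.029, -0.003], [-0.029, 1.0, 0.002], [0.003, 0.002, -1.0]] F [-0.31 -0.52  0.07] op 0.005
rock tool cm [-1.19 -3.99  9.22]
sq tool cm [ -2.84 -16.     9.29]
round tool cm [-2.89 -9.98  9.31]
[[-9.96296305e-05  9.68487789e-01  2.49061020e-01  6.79527196e-02]
 [ 9.99999641e-01 -1.12954669e-04  8.39251408e-04  5.27217126e-05]
 [ 8.40937346e-04  2.49061015e-01 -9.68487431e-01 -1.65375768e-01]
 [ 0.00000000e+00  0.00000000e+00  0.00000000e+00  1.00000000e+00]]
```

View pics/w1.png

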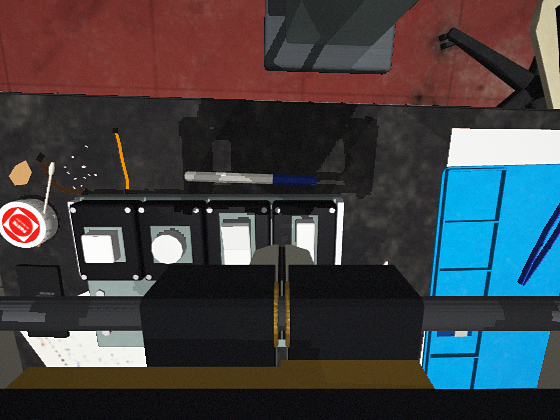

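The wrist view agrees: square at (100,248), round at (168,247), rocker at (236,240), bar at (305,240), fingers shut. Next I move above the rocker's near arm.

Call:
drive_tool(
  rows="1 -0.4 -1.3 0 0 0 0;1 -0.4 -1.3 0 0 0 0;1 -0.4 -1.4 0 0 0 0;1 0 0 2 0 0 0;1 0 0 2 0 0 0;1 0 0 2 0 0 0;1 0 0 0 0 0 0;1 0 0 0 0 0 0",
)

```text
clock: 3.35
tcp_pos: [0.4317, -0.165, 0.0889]
ee_rot: [[-1.0, -0.027, -0.0], [-0.027, 1.0, 0.0], [0.0, 0.0, -1.0]]
ft_force: [0.4, -1.3, 0.2]
opening: 0.006
grasp_force: 0.0
```

```bash
python3 go.py; python3 -c "
from h import *
im=shot('side','s2')
cv2.imwrite('pics/s2c.png',cv2.resize(cv2.imread('pics/s2.png')[140:260,160:320],None,fx=5,fy=5,interpolation=2))"
```

```text
3.35 [ 0.4317 -0.165   0.0889] [[-1.0, -0.027, -0.0], [-0.027, 1.0, 0.0], [0.0, 0.0, -1.0]] F [ 0.41 -1.28  0.24] op 0.006
rock tool cm [0.17 0.26 3.39]
sq tool cm [ -1.51 -11.75   3.48]
round tool cm [-1.54 -5.73  3.48]
```

View pics/s2c.png

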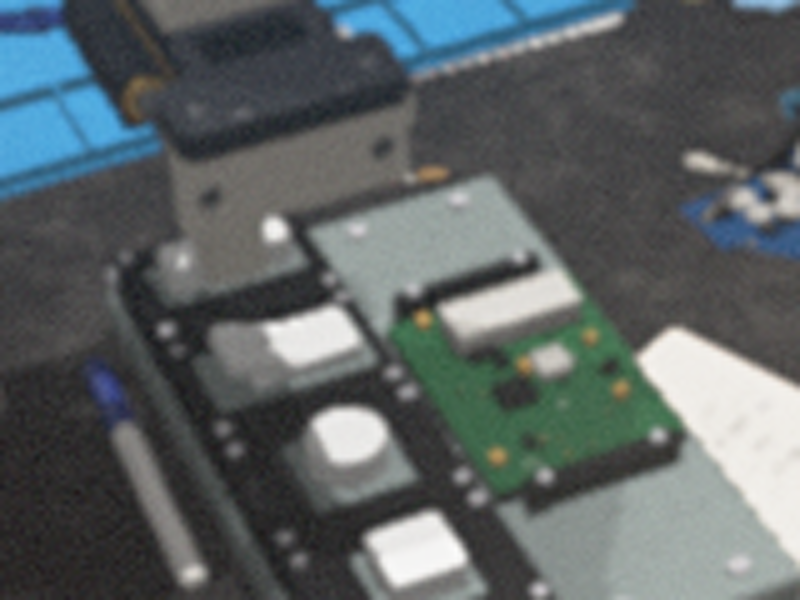

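The tool is above the rocker and its shadow falls on the near arm at about (240,350). Descending now.

Call:
drive_tool(
  rows="1 0.1 0.2 1.0 0 0 0;1 0 0 1.0 0 0 0;1 0 0 0.5 0 0 0;1 0 0 0.4 0 0 0;1 0 0 0.4 0 0 0;1 0 0 0.4 0 0 0;1 0 0 0.3 0 0 0;1 0 0 0 0 0 0",
)

```text
clock: 4.2
tcp_pos: [0.4303, -0.1621, 0.0488]
ee_rot: [[-1.0, -0.028, -0.0], [-0.028, 1.0, 0.0], [0.0, 0.0, -1.0]]
ft_force: [-3.8, -0.2, 3.2]
opening: 0.004
grasp_force: 1.9
```

Call:
drive_tool(
  rows="1 0 0 0.1 0 0 0;1 0 0 0.1 0 0 0;1 0 0 0 0 0 0;1 0 0 0 0 0 0;1 0 0 0 0 0 0;1 0 0 0 0 0 0;1 0 0 0 0 0 0;1 0 0 0 0 0 0",
)

```text
clock: 5.0
tcp_pos: [0.4304, -0.1622, 0.0485]
ee_rot: [[-1.0, -0.029, 0.0], [-0.029, 1.0, -0.001], [-0.0, -0.001, -1.0]]
ft_force: [-8.0, 3.8, 24.4]
opening: 0.005
grasp_force: 11.9
```

Stopped at 48.5 mm with 24 N, so the rocker is on its stop. Lifting and moving over the square key.

Call:
drive_tool(
  rows="1 0 0 -1 0 0 0;1 0 0 -3 0 0 0;1 0 0 0 0 0 0;1 -0.5 -3 0 0 0 0;1 -0.5 -3 0 0 0 0;1 -0.5 -3 0 0 0 0;1 -0.1 -3 0 0 0 0;1 0 0 0 0 0 0",
)

```text
clock: 5.8
tcp_pos: [0.4507, -0.2855, 0.0862]
ee_rot: [[-1.0, -0.026, 0.002], [-0.026, 1.0, -0.002], [-0.002, -0.002, -1.0]]
ft_force: [0.2, 0.6, 0.5]
opening: 0.008
grasp_force: 0.0
```

```bash
python3 go.py; python3 -c "
from h import *
im=shot('side','s3')
cv2.imwrite('pics/s3c.png',cv2.resize(cv2.imread('pics/s3.png')[160:280,160:320],None,fx=5,fy=5,interpolation=2))"
```

```text
5.8 [ 0.4507 -0.2855  0.0862] [[-1.0, -0.026, 0.002], [-0.026, 1.0, -0.002], [-0.002, -0.002, -1.0]] F [0.17 0.55 0.47] op 0.008
rock tool cm [ 1.75 12.36  3.09]
sq tool cm [0.06 0.36 3.22]
round tool cm [0.04 6.38 3.21]
```

View pics/s3c.png

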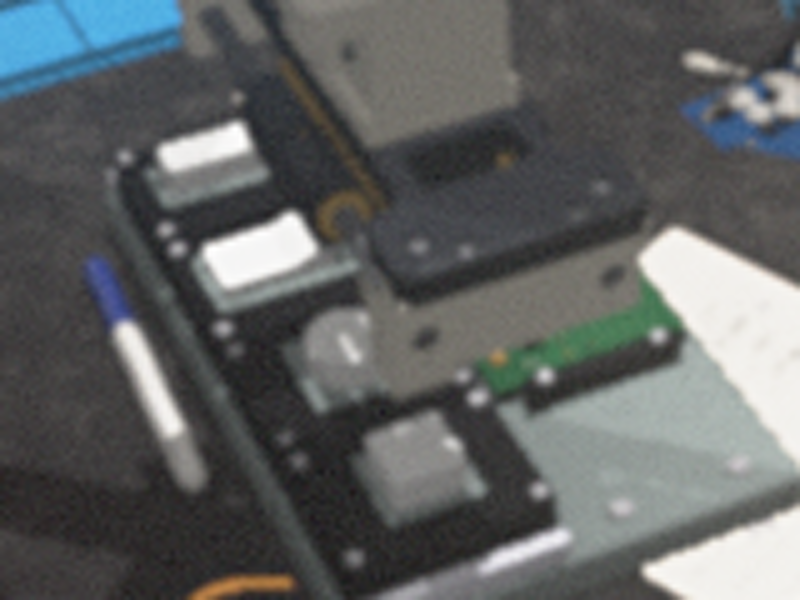

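The rocker's near arm now lies level at (240,265). The tool is over the square key at (415,455).

Call:
drive_tool(
  rows="1 0 0.2 1.0 0 0 0;1 0 0 1.0 0 0 0;1 0 0 0.5 0 0 0;1 0 0 0.4 0 0 0;1 0 0 0.4 0 0 0;1 0 0 0.4 0 0 0;1 0 0 0.2 0 0 0;1 0 0 0 0 0 0",
)

```text
clock: 6.65
tcp_pos: [0.4498, -0.2791, 0.0482]
ee_rot: [[-1.0, -0.028, 0.0], [-0.028, 1.0, 0.001], [-0.0, 0.001, -1.0]]
ft_force: [-1.3, 3.8, 6.2]
opening: 0.004
grasp_force: 3.1
```

Call:
drive_tool(
  rows="1 0 0 0.1 0 0 0;1 0 0 0 0 0 0;1 0 0 0 0 0 0;1 0 0 0 0 0 0;1 0 0 0 0 0 0;1 0 0 0 0 0 0;1 0 0 0 0 0 0;1 0 0 0 0 0 0",
)

```text
clock: 7.45
tcp_pos: [0.4498, -0.2791, 0.048]
ee_rot: [[-1.0, -0.028, 0.0], [-0.028, 1.0, 0.0], [-0.0, 0.0, -1.0]]
ft_force: [-3.4, 5.9, 12.6]
opening: 0.006
grasp_force: 6.6
```

Square key bottomed at 48.0 mm and 12.6 N. Moving to the round key.

Call:
drive_tool(
  rows="1 0 0 -1 0 0 0;1 0 0 -2 0 0 0;1 0 0 0 0 0 0;1 0 1.5 0 0 0 0;1 0 2.5 0 0 0 0;1 0 1.5 0 0 0 0;1 0 0.2 0 0 0 0;1 0 0 0 0 0 0",
)

```text
clock: 8.25
tcp_pos: [0.4482, -0.2221, 0.0764]
ee_rot: [[-1.0, -0.03, -0.0], [-0.03, 1.0, -0.0], [0.0, -0.0, -1.0]]
ft_force: [-0.1, 0.5, 0.0]
opening: 0.003
grasp_force: 0.0
```

```bash
python3 go.py; python3 -c "
from h import *
im=shot('side','s4')
cv2.imwrite('pics/s4c.png',cv2.resize(cv2.imread('pics/s4.png')[160:280,160:320],None,fx=5,fy=5,interpolation=2))"
```

```text
8.25 [ 0.4482 -0.2221  0.0764] [[-1.0, -0.03, -0.0], [-0.03, 1.0, -0.0], [0.0, -0.0, -1.0]] F [-0.13  0.5   0.  ] op 0.003
rock tool cm [1.64 6.02 2.14]
sq tool cm [-0.01 -6.    2.24]
round tool cm [-0.06  0.02  2.24]
```

View pics/s4c.png

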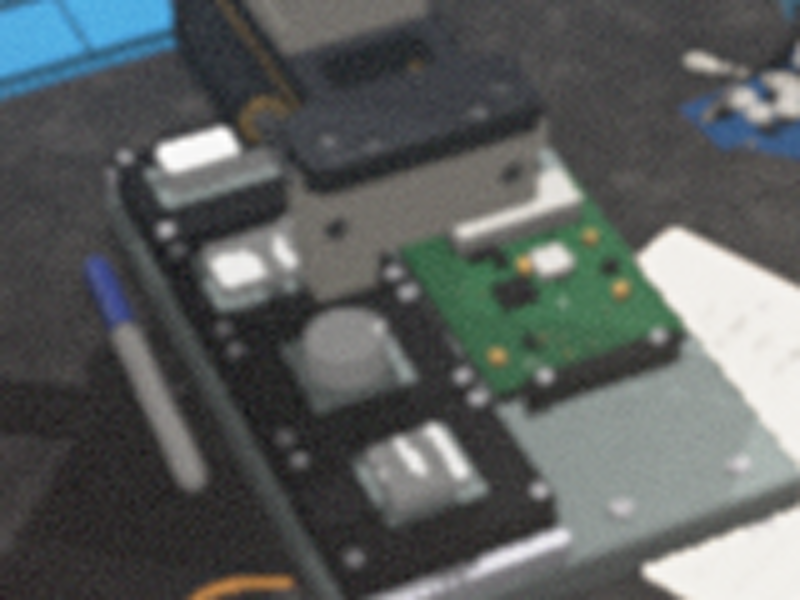

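The square key at (420,460) has sunk and stays down. The tool is over the round key at (345,345). I'll press it, hold for 2.4 s and more, then release.

Call:
drive_tool(
  rows="1 0 0 1.0 0 0 0;1 0 0 0.5 0 0 0;1 0 0 0.5 0 0 0;1 0 0 0.4 0 0 0;1 0 0 0.3 0 0 0;1 0 0 0.2 0 0 0;1 0 0 0.1 0 0 0;1 0 0 0 0 0 0",
)

```text
clock: 9.1
tcp_pos: [0.4479, -0.2229, 0.0481]
ee_rot: [[-1.0, -0.029, -0.0], [-0.029, 1.0, -0.001], [0.0, -0.001, -1.0]]
ft_force: [-6.2, 1.7, 15.3]
opening: 0.005
grasp_force: 7.7
```

Call:
drive_tool(
  rows="1 0 0 0.1 0 0 0;1 0 0 0 0 0 0;1 0 0 0 0 0 0;1 0 0 0 0 0 0;1 0 0 0 0 0 0;1 0 0 0 0 0 0;1 0 0 0 0 0 0;1 0 0 0 0 0 0",
)

```text
clock: 9.9
tcp_pos: [0.448, -0.2229, 0.048]
ee_rot: [[-1.0, -0.029, 0.0], [-0.029, 1.0, -0.001], [-0.0, -0.001, -1.0]]
ft_force: [-7.8, 3.1, 24.4]
opening: 0.003
grasp_force: 11.7
```

Call:
drive_tool(
  rows="1 0 0 0 0 0 0;1 0 0 0 0 0 0;1 0 0 0 0 0 0;1 0 0 0 0 0 0;1 0 0 0 0 0 0;1 0 0 0 0 0 0;1 0 0 0 0 0 0;1 0 0 0 0 0 0",
)

```text
clock: 10.7
tcp_pos: [0.4479, -0.2229, 0.048]
ee_rot: [[-1.0, -0.029, 0.0], [-0.029, 1.0, -0.001], [-0.0, -0.001, -1.0]]
ft_force: [-8.6, 2.8, 23.1]
opening: 0.006
grasp_force: 11.7
```

Call:
drive_tool(
  rows="1 0 0 0 0 0 0;1 0 0 0 0 0 0;1 0 0 0 0 0 0;1 0 0 0 0 0 0;1 0 0 0 0 0 0;1 0 0 -1 0 0 0;1 0 0 -3 0 0 0;1 0 0 -3 0 0 0",
)

```text
clock: 11.5
tcp_pos: [0.4478, -0.2222, 0.116]
ee_rot: [[-1.0, -0.028, -0.001], [-0.028, 1.0, 0.001], [0.001, 0.001, -1.0]]
ft_force: [0.4, -0.7, -1.0]
opening: 0.007
grasp_force: 0.0
```

Call:
drive_tool(
  rows="1 0 0 -3 0 0 0;1 0 0 -3 0 0 0;1 0 0 -3 0 0 0;1 0 0 0 0 0 0;1 0 0 0 0 0 0;1 0 0 0 0 0 0;1 0 0 0 0 0 0;1 0 0 0 0 0 0",
)

```text
clock: 12.3
tcp_pos: [0.4476, -0.2223, 0.2045]
ee_rot: [[-1.0, -0.028, -0.002], [-0.028, 1.0, 0.001], [0.002, 0.002, -1.0]]
ft_force: [-0.5, 0.7, -0.4]
opening: 0.005
grasp_force: 0.0
```

```bash
python3 go.py; python3 -c "
from h import *
im=shot('side','s5')
cv2.imwrite('pics/s5c.png',cv2.resize(cv2.imread('pics/s5.png')[160:280,160:320],None,fx=5,fy=5,interpolation=2))"
```

```text
12.3 [ 0.4476 -0.2223  0.2045] [[-1.0, -0.028, -0.002], [-0.028, 1.0, 0.001], [0.002, 0.002, -1.0]] F [-0.52  0.74 -0.43] op 0.005
rock tool cm [ 1.57  6.01 14.96]
sq tool cm [-0.09 -6.   15.04]
round tool cm [-0.13  0.02 15.05]
```

View pics/s5c.png

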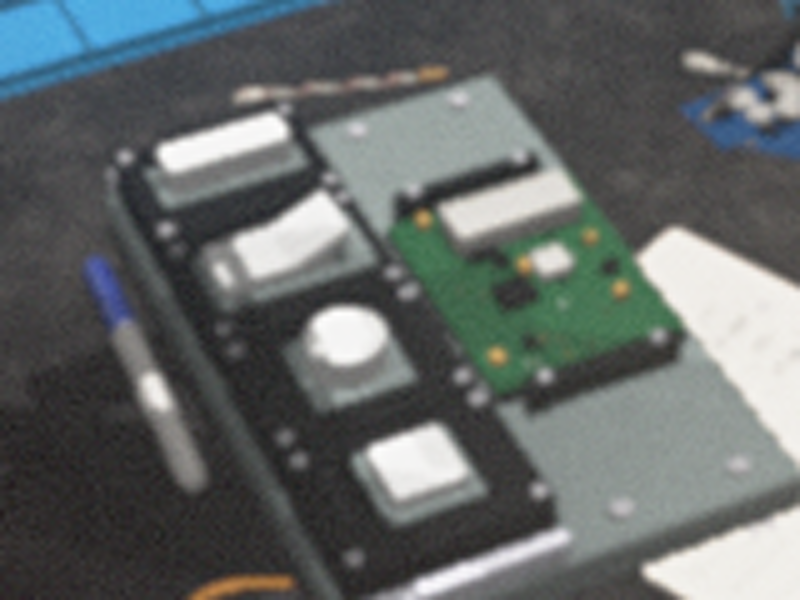

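The rocker is on, with its far arm raised at (310,220). The square key is in at (418,462), the round key is back up at (347,335), and the board and pen have not moved.

```bash
python3 -c "
from rig import job_done
print(job_done())"
```

```text
the job is handed in; nothing more can be done
None
```

The job is handed in: I switched the rocker on, pressed the square key in so it stayed down, then held the round key fully down for just over two seconds and released it; the bar key and the loose items were not touched.

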